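# Index the slide reader and lift out its cassette

### The job

The slide cassette stands under the reader's head: with the knob, turn the carousel by exactly one position, towards the side where the empty steel tray stands (never the other way), until it rests in its click stop with the cassette still seated. Then pinch the cassette's two side catches fully together, lift it straight up out of its dock well clear of the whole carousel (a good 6 cm), and finish while still holding it there, upright and still, catches pinched; the carousel stays in its new position and the tray, bottle and beaker stay where they are.

Things in the scene. Friction and masses are not known exactly. Their poses are not given: they have to be found in the camera images.
- reader: White round reader base, 300 mm across, 22 mm high, fixed. Origin: centre of its underside, on the carousel's vertical axis. Its +x points from the axis to the read head. On its -x side a small grey housing (out to 175 mm from the axis, 40 mm high) holds the spring roller that makes the click stops.
- read_head (a point): Under the read head's arm, 112 mm from the axis, 116 mm above the table. The arm (24 mm wide, 26 mm high) overhangs the outer half of the reader's +x station, from 100 to 154 mm from the axis; it ends in a 30 x 34 mm pillar, 145 mm high, 138 to 168 mm from the axis. The cassette cannot be lifted under it.
- carousel (a joint): Angle of the carousel, rad: 0 at the start (cassette under the read head); positive is counter-clockwise from above and takes the cassette towards the reader's +y (unload_left), negative towards -y. Click stops every 1.257 rad (72 degrees), pulling in over the last 0.04 rad; leaving one takes about 0.3 N m; between stops it turns almost freely and stays where left.
- knob_grip (a point): Point to grip on the carousel's black bar knob, on the carousel's axis, 118 mm above the table. The bar is 60 mm long along the point's x, 16 mm wide along its y (grip it across this) and goes from 94 to 130 mm above the table; below it is a 15 mm stem. The point turns with the carousel: at joint 0 its x is the reader's x.
- unload_left (a point): Place, fixed in the reader, where the middle of the cassette's underside comes at carousel = +1.257: 100 mm from the axis, 72 degrees counter-clockwise of the reader's x, 38 mm above the table (the top of the grey carousel disc, 250 mm across). At the start an empty aluminium dock is there.
- unload_right (a point): The same at carousel = -1.257, 72 degrees clockwise of the reader's x. The carousel has five such docks; the two farthest from the cassette have low black covers (24 mm high). Dock lips rise 16 mm above the disc and span 73 mm along the rim, dock walls 14 mm and 50 mm radially.
- cassette: White upright slide cassette, loose, about 0.2 kg, in a dock with 1.5 mm play. Origin: middle of its underside, 38 mm above the table when seated; z up, x radially outwards, y along the rim. Box 40 (x) x 30 (y) x 70 mm high, slide edges in the top. On its +y and -y sides stand grey sprung catch plates whose feet lock it under the dock's lips.
- cassette_grip (a point): Where to pinch: middle between the catch plates, 47 mm above the cassette's underside, fingers closing along the cassette's y. Axes as cassette. Plates are 24 mm wide (x), 4 to 66 mm above the underside, 50 mm over their outer faces. Keep fingertips 17 mm or more above the underside, clear of the dock's lips.
- catch_left (a joint): Inward travel, m, of the catch on the cassette's +y side: 0 sprung out (its foot, 4 to 9 mm up, sticks out 5 mm under the dock's lip: locked), 0.006 in against its stop (38 mm over both plates when both are in). Spring 2.4 N at 0, 4.8 N at 0.006. The foot is free of the lip from about 0.004. A 40 N grip holds both at their stops and carries the cassette.
- catch_right (a joint): The same for the catch on the cassette's -y side.
- tray: Empty open steel tray, 100 x 130 x 28 mm high, loose, 0.35 kg, on the table at the reader's +y or -y side. Origin: centre of its underside. It shows towards which side to turn; leave it alone.
- bottle: Amber bottle with white cap, 60 mm diameter, 120 mm high, loose, on the other side of the reader. Origin: centre of its underside. Leave it alone.
- beaker: White open beaker, 72 mm across, 85 mm high, loose, on the table at the left, nearer the robot. Origin: centre of its underside. Leave it alone.
Not all that is in view belongs to the job. What is meant by the cassette is not blue, and is the larger of those in its own colour.

How it is judged:
By the outcome, as a careful person would: the job done as asked, in the order asked, and still so for the second after the job is handed in, while the arm keeps its last pose, push and grip.
It also fails if it takes over 51 s, if anything falls off the work surface, if the arm or the gripper's body presses on something with over 40 N, if the wrist force passes 120 N, or if a joint passes its speed limit or range.

### The arm

A 7-joint arm with a two-finger parallel gripper is mounted at the origin on the work surface. World frame = base frame: x ahead of the robot, y to its left, z up, the work surface at z = 0. Lengths are in m, angles in rad, forces in N, time in s.
With the tool pointing down it reaches from about 0.425 to 0.825 m from the base axis. Payload 3.6 kg.
Tool frame: the origin (TCP) lies where the fingers leave the gripper's body, on its centre line; the fingertips stand 73 mm ahead of it and the grasp point (between the pads) lies 54 mm ahead of it; x points along the fingers, y is the direction in which the jaws open and shut, and the axes are right-handed (so a half turn about x gives the same grasp; the last joint's range is limited). The gripper opens to 85 mm and grips with 20 to 120 N. Pads are 22 mm wide; open, the fingers measure 114 mm over their backs; the gripper's body (76 mm by 85 mm) begins 54 mm behind the grasp point. The pads swing forward as they close: fully open they stand 13 mm farther back than shut.
Start: joints at [-1.357, 0.615, -0.013, 1.423, 0.008, 1.103, -0.04], TCP at [0.154, 0.631, 0.304] pointing down, gripper open.
Joint ranges: [-3.12, 3.12], [-0.3, 2.06], [-1.34, 1.32], [0.26, 2.42], [-1.36, 4.5], [0.01, 1.98], [-2.84, 2.84]. Speed limits (rad/s): [2.79, 2.79, 3.14, 3.14, 3.14, 3.14, 3.14].

### API

Orientations are given as a unit quaternion [x, y, z, w].
In Python, from station import arm, snapshot, camera_info, ticket gives the robot as it stands. Calls block until the motion is done:
- arm.movep(position, orientation): joint-space move of the TCP to a pose.
- arm.line_to(position, velocity=0.15, ori=None): straight line of the TCP; ori=None keeps the orientation; velocity is the mean speed in m/s.
- arm.move_j(angles): joint-space move.
- arm.move_gripper(opening, effort=None): opening from 0.0 (shut) to 1.0 (fully open); effort is the grip in N (None keeps the last); returns when the fingers have stopped.
- arm.pause(seconds).
- arm.ik(position, orientation): joint angles nearest the present ones, or None.
- snapshot(name): name is "scene" or "top" or "wrist"; returns the picture (480x640x3 uint8, blue, green, red); there is no depth.
- camera_info(name): a dict with "fx", "fy", "cx", "cy" (pixels), "dist_coeffs" ([k1, k2, p1, p2, k3] as OpenCV has them; the pictures are not rectified), "R" (3x3) and "t" (3): a world point X has camera coordinates R X + t; the wrist camera has in their place "T_tool_cam" (4x4, takes a point from camera to tool coordinates, whose origin is the TCP and whose axes are the tool frame's). Camera axes: x right, y down, z forward; pixel columns grow to the right and rows downward; lengths in m; the calibration is good to about 2 mm. A picture is of the moment at which its call begins: read the wrist's pose just before it. camera_info takes no time and is no camera call.
A pose or a line that the arm cannot do raises arm.MotionError and nothing moves.
- ticket.finish_job(): hands the job in, once; it reports no verdict.
Readings, each from a call of its own:
- arm.read_time(): time.
- arm.read_joint_positions(): joint angles.
- arm.read_dq(): joint speeds.
- arm.read_effort(): joint torques, N m.
- arm.read_tool_pos(): TCP position.
- arm.read_eef_rot(): TCP orientation.
- arm.read_ft_force(): force on the tool from outside, world axes, zero at the start.
- arm.read_wrist_torque(): the same for the moment, N m.
- arm.read_opening(): opening from 0.0 (shut) to 1.0 (fully open).
Only numpy, scipy, OpenCV 4.12 (cv2) and the standard library are available. Lean on these libraries where they do the work, as an engineer would, in place of code of your own. Each camera call takes 0.05 s, during which the arm holds its last target.

## Working session

There is one attempt and no reset: what is moved stays moved. The work goes in short steps, each a Python script; the robot and the scene stay as the last script left them, time stands still between calls to the robot, and variables do not carry over. Pictures are saved under pics/ and viewed, and the job is handed in when it is done.

```bash
mkdir -p pics; ls; python3 - <<'E'
from station import arm, snapshot, camera_info, ticket
import cv2,numpy as np
for n in ["scene","top","wrist"]:
    p=arm.read_tool_pos();q=arm.read_eef_rot()
    cv2.imwrite(f"pics/{n}0.png",snapshot(n))
    print(n,camera_info(n))
print(p,q,arm.read_time())
E
```

```text
pics
scene {'fx': 451.64229328526, 'fy': 451.64229328526, 'cx': 321.88381056275256, 'cy': 234.0175567363121, 'dist_coeffs': array([-0.04093114,  0.        ,  0.        ,  0.        ,  0.        ]), 'R': array([[-0.07768658,  0.99695542, -0.00668406],
       [ 0.60759618,  0.04202868, -0.79313333],
       [-0.79043765, -0.06567703, -0.60901137]]), 't': array([ 0.03368388, -0.27965996,  1.42203974])}
top {'fx': 580.5908562551261, 'fy': 580.5908562551261, 'cx': 326.81664078351577, 'cy': 225.9969541262678, 'dist_coeffs': array([-0.11903005,  0.        ,  0.        ,  0.        ,  0.        ]), 'R': array([[-0.0138614 , -0.99988524, -0.006113  ],
       [-0.98967502,  0.01459158, -0.14258484],
       [ 0.14265767,  0.00407346, -0.98976371]]), 't': array([0.00884866, 0.58750984, 1.22917525])}
wrist {'fx': 420.67767609424925, 'fy': 420.67767609424925, 'cx': 316.8363313786035, 'cy': 239.65899356213552, 'dist_coeffs': array([-0.09874509,  0.        ,  0.        ,  0.        ,  0.        ]), 'T_tool_cam': array([[ 5.53673243e-04, -3.09243689e-01,  9.50982668e-01,
        -7.10212781e-02],
       [ 9.99999236e-01,  1.22263194e-03, -1.84631765e-04,
         1.12266405e-04],
       [-1.10560558e-03,  9.50982043e-01,  3.09244129e-01,
        -7.88046731e-02],
       [ 0.00000000e+00,  0.00000000e+00,  0.00000000e+00,
         1.00000000e+00]])}
[0.154232   0.63088545 0.30282078] [ 0.08372907  0.70213102 -0.08540184  0.70193161] 0.15
```

View pics/scene0.png

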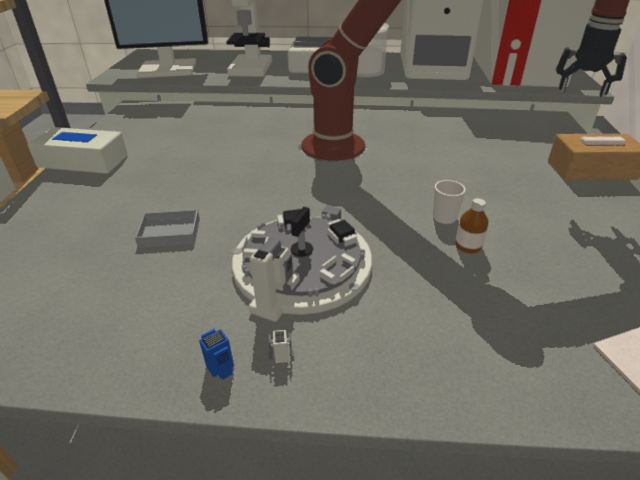

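View pics/top0.png

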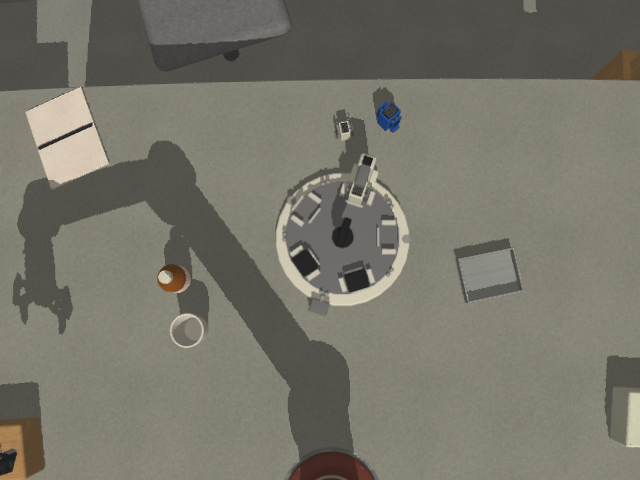

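Top view: reader centred near (342,238). The read head is at (366,165), the empty tray at (488,271) on the world -y side, the bottle at (172,278) and the beaker at (187,331). The possible cassettes are the white one under the head (~(358,187)), a small white one (344,128) and a blue one (388,116). The large white docked one fits the description. I'll confirm that in a crop.

```bash
cat > h.py <<'E'
import cv2,numpy as np
from station import arm, snapshot, camera_info, ticket
from scipy.spatial.transform import Rotation as Rot
def K(i): return np.array([[i['fx'],0,i['cx']],[0,i['fy'],i['cy']],[0,0,1]])
def cam(name,p=None,q=None):
    i=camera_info(name)
    if name=='wrist':
        T=np.eye(4);T[:3,:3]=Rot.from_quat(q).as_matrix();T[:3,3]=p
        M=T@i['T_tool_cam'];R=M[:3,:3].T;t=-R@M[:3,3]
    else: R,t=i['R'],i['t']
    return K(i),i['dist_coeffs'],R,t
def cast(c,uv,z):
    k,d,R,t=c
    n=cv2.undistortPoints(np.array(uv,float).reshape(-1,1,2),k,d).reshape(-1,2)
    r=np.c_[n,np.ones(len(n))]@R
    o=-R.T@t
    return o+r*((z-o[2])/r[:,2])[:,None]
def proj(c,X):
    k,d,R,t=c
    return cv2.projectPoints(np.array(X,float).reshape(-1,1,3),cv2.Rodrigues(R)[0],t,k,d)[0].reshape(-1,2)
E
python3 - <<'E'
import cv2,numpy as np
a=cv2.imread('pics/top0.png');b=cv2.imread('pics/scene0.png')
A=cv2.resize(a[90:320,260:420],None,fx=2.5,fy=2.5,interpolation=cv2.INTER_CUBIC)
B=cv2.resize(b[190:390,190:390],None,fx=2.875,fy=2.875,interpolation=cv2.INTER_CUBIC)
B=cv2.resize(B,(400,575))if 0 else B[:, :400]
cv2.imwrite('pics/crop0.png',np.hstack([A,B]))
E
```

```text
(no output)
```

View pics/crop0.png

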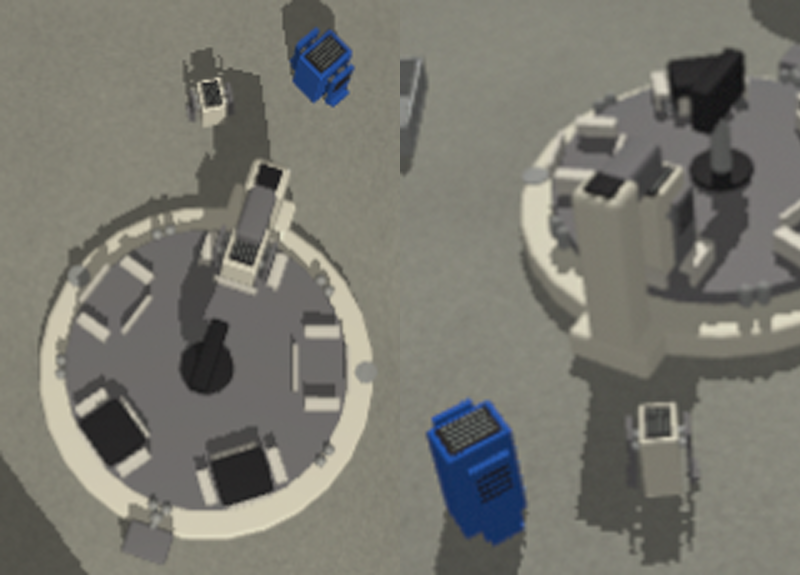

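The crop confirms it: the large white cassette stands docked under the head's arm, and the loose small white and blue ones lie outside the reader. Next I'll measure the axis and the heading.

```bash
python3 - <<'E'
from h import *
from scipy.optimize import least_squares
a=cv2.imread('pics/top0.png');c=cam('top')
hsv=cv2.cvtColor(a,cv2.COLOR_BGR2HSV)
m=(cv2.cvtColor(a,cv2.COLOR_BGR2GRAY)>150).astype(np.uint8)
m[:, :265]=0;m[:,425:]=0;m[:165]=0;m[315:]=0
pts=[]
for th in np.radians(np.arange(0,360,2)):
    r=np.arange(40,85,.25);u=342+r*np.cos(th);v=238+r*np.sin(th)
    val=m[np.round(v).astype(int),np.round(u).astype(int)]
    w=np.where(val)[0]
    if len(w): pts.append((u[w[-1]],v[w[-1]]))
X=cast(c,pts,0.022)[:,:2]
f=lambda p:np.hypot(*(X-p[:2]).T)-.15
s=least_squares(f,[.6,-.03],loss='soft_l1',f_scale=.001)
print('center',s.x,np.median(abs(s.fun)),len(X))
C=s.x
# black knob
b=((hsv[...,2]<45)).astype(np.uint8);b[:, :325]=0;b[:,370:]=0;b[:210]=0;b[252:]=0
ys,xs=np.where(b);print('black',xs.min(),xs.max(),ys.min(),ys.max(),len(xs))
# guesses by hand pixels
def ang(uv,z):
    P=cast(c,[uv],z)[0];d=P[:2]-C;return P.round(4),np.degrees(np.arctan2(d[1],d[0])).round(1),np.hypot(*d).round(4)
# pillar top black cap (268,177)/2.5 ; housing; docks' covers; tray
print('pillar',ang((260+268/2.5,90+177/2.5),.145))
print('housing',ang((260+147/2.5,90+540/2.5),.04))
print('cass top',ang((260+243/2.5,90+253/2.5),.108))
print('cover1',ang((260+112/2.5,90+430/2.5),.062))
print('cover2',ang((260+243/2.5,90+473/2.5),.062))
print('bar far end',ang((260+217/2.5,90+325/2.5),.13))
print('tray',ang((488,271),.0)); print('bottle',ang((168,278),.12)); print('beaker',ang((187,328),.085))
E
```

```text
center [ 0.56316416 -0.03331964] 0.0020366193587809805 172
black 333 352 218 246 392
pillar (array([ 0.7064, -0.0845,  0.145 ]), np.float64(-19.7), np.float64(0.1521))
housing (array([0.4139, 0.0202, 0.04  ]), np.float64(160.3), np.float64(0.1585))
cass top (array([ 0.6508, -0.0645,  0.108 ]), np.float64(-19.6), np.float64(0.093))
cover1 (array([0.5077, 0.0485, 0.062 ]), np.float64(124.2), np.float64(0.0989))
cover2 (array([ 0.4693, -0.0627,  0.062 ]), np.float64(-162.6), np.float64(0.0983))
bar far end (array([ 0.5867, -0.0408,  0.13  ]), np.float64(-17.7), np.float64(0.0247))
tray (array([ 0.4857, -0.3617,  0.    ]), np.float64(-103.3), np.float64(0.3374))
bottle (array([0.4734, 0.3275, 0.12  ]), np.float64(104.0), np.float64(0.3718))
beaker (array([0.3706, 0.2951, 0.085 ]), np.float64(120.4), np.float64(0.3808))
```

```bash
cat >> h.py <<'E'
def ori(adeg):
    a=np.radians(adeg);x=np.array([0,0,-1.]);y=np.array([np.cos(a),np.sin(a),0])
    return Rot.from_matrix(np.c_[x,y,np.cross(x,y)]).as_quat()
E
python3 - <<'E'
from h import *
C=np.array([.563,-.0333]);h=-19.7
R=Rot.from_quat(arm.read_eef_rot()).as_matrix();print('yaw now',np.degrees(np.arctan2(R[1,1],R[0,1])))
for off in (90,-90):
    for d in (0,-36,-72):
        for p in [(C[0],C[1],.172),(C[0],C[1],.30)]:
            j=arm.ik(p,ori(h+off+d));print(off,d,p[2],None if j is None else np.round(j,2))
    j=arm.ik((.560,-.133,.26),ori(h+off-72));print(off,'cas',None if j is None else np.round(j,2))
E
```

```text
yaw now 76.26162254202458
90 0 0.172 [-0.04  0.65  0.09  1.82 -0.09  0.68  1.33]
90 0 0.3 [-0.17  0.5   0.3   1.69 -0.17  0.98  1.41]
90 -36 0.172 [-0.12  0.65  0.22  1.83 -0.21  0.69  0.82]
90 -36 0.3 [-0.24  0.51  0.4   1.69 -0.23  0.99  0.84]
90 -72 0.172 [-0.2   0.67  0.35  1.83 -0.34  0.7   0.31]
90 -72 0.3 [-0.31  0.52  0.52  1.7  -0.3   1.    0.28]
90 cas [-0.23  0.63  0.7   1.72 -0.48  0.97  0.62]
-90 0 0.172 [-0.52  0.84  0.94  1.84 -0.85  0.93 -1.09]
-90 0 0.3 [-0.61  0.72  1.13  1.7  -0.7   1.18 -1.2 ]
-90 -36 0.172 [-0.59  0.94  1.13  1.84 -0.99  1.06 -1.59]
-90 -36 0.3 [-0.61  0.72  1.13  1.7  -0.7   1.18 -1.83]
-90 -72 0.172 [ 0.27  0.67 -0.39  1.81  0.37  0.73  2.79]
-90 -72 0.3 [-0.61  0.72  1.13  1.7  -0.7   1.18 -2.46]
-90 cas [-0.42  0.8   1.13  1.72 -0.79  1.15 -2.22]
```

```bash
python3 - <<'E'
from h import *
arm.movep([.563,-.033,.31],ori(70.3))
p=arm.read_tool_pos();q=arm.read_eef_rot()
cv2.imwrite('pics/w1.png',snapshot('wrist'))
np.savez('w1.npz',p=p,q=q);print(p,arm.read_time(),arm.read_ft_force())
E
```

```text
[ 0.56316617 -0.03168799  0.30988764] 2.95 [-0.07835732  0.53557934 -0.52846232]
```

View pics/w1.png

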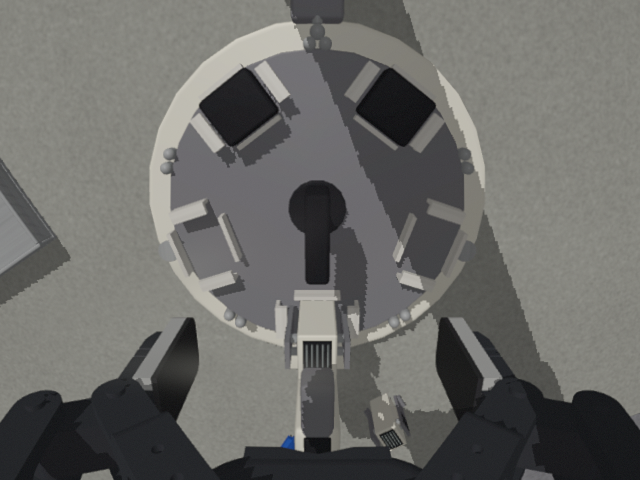

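The wrist view shows the knob bar spanning columns ~305–328 with its outer end at row 284. The housing is at (318,8), the cassette at (318,320) and the tray at the left edge. I'll cast these pixels.

```bash
python3 - <<'E'
from h import *
d=np.load('w1.npz');c=cam('wrist',d['p'],d['q'])
a=cv2.imread('pics/w1.png')
g=a.max(2)
for v in range(225,282,8):
    row=g[v,285:350];w=np.where(row<38)[0];print(v,w.min()+285,w.max()+285,end='; ')
E1=cast(c,[(305,270),(328,270),(316.5,284),(316.5,225)],.13);print(E1.round(4))
dd=E1[2]-E1[3];print('bar ang',np.degrees(np.arctan2(dd[1],dd[0])))
H=np.degrees(np.arctan2(dd[1],dd[0]));u=dd[:2]/np.hypot(*dd[:2]);print('axis from bar end',E1[2][:2]-.03*u)
# circle fits: base outer edge & disc edge with hand-read points
from scipy.optimize import least_squares
m=(cv2.cvtColor(a,cv2.COLOR_BGR2GRAY)>140).astype(np.uint8)
def fit(P,r):
    X=cast(c,P,.022)[:,:2];s=least_squares(lambda p:np.hypot(*(X-p[:2]).T)-p[2],[.56,-.03,r],loss='soft_l1',f_scale=.001);print('base',s.x,abs(s.fun).max());return s.x
P=[]
for th in np.radians(np.arange(180,285,3)):
    r=np.arange(140,190,.5);uu=317+r*np.cos(th);vv=188+r*np.sin(th);ok=(vv>=0)&(uu>=0);val=m[np.clip(np.round(vv),0,479).astype(int),np.round(uu).astype(int)]*ok
    w=np.where(val)[0]
    if len(w):P.append((uu[w[-1]],vv[w[-1]]))
P+=[(485,190),(484,170),(478,140)]
fit(P,.15)
print('cass top',cast(c,[(301,342),(333,342),(333,366),(301,366)],.108).round(4))
print('disc L/R edge at row188', cast(c,[(171,188),(464,188)],.038).round(4))
print(proj(c,[[.563,-.0333,.13],[.563,-.0333,.038],[.563,-.0333,.022]]))
print('stem base',cast(c,[(290,208),(346,208),(317,180)],.04).round(4))
E
```

```text
225 318 338; 233 319 329; 241 307 329; 249 306 329; 257 306 328; 265 306 328; 273 306 328; 281 307 327; [[ 0.5826 -0.0464  0.13  ]
 [ 0.5875 -0.0325  0.13  ]
 [ 0.5943 -0.0427  0.13  ]
 [ 0.5567 -0.0294  0.13  ]]
bar ang -19.524151937413258
axis from bar end [ 0.56604222 -0.03269164]
base [ 0.56613665 -0.03282342  0.14802803] 0.015435036804668234
cass top [[ 0.6442 -0.0727  0.108 ]
 [ 0.6522 -0.0502  0.108 ]
 [ 0.6723 -0.057   0.108 ]
 [ 0.6641 -0.0801  0.108 ]]
disc L/R edge at row188 [[ 0.5105 -0.142   0.038 ]
 [ 0.5923  0.0887  0.038 ]]
[[313.95765175 236.08341149]
 [314.67777174 202.89411407]
 [314.76795109 198.7497086 ]]
stem base [[ 0.5598 -0.054   0.04  ]
 [ 0.5754 -0.01    0.04  ]
 [ 0.5452 -0.0249  0.04  ]]
```

Axis ≈ (0.5655,-0.0327), heading ≈ -19.6°. The tray is on the reader's -y side, so the carousel turns clockwise. I'll grip the knob now.

```bash
python3 - <<'E'
from h import *
A=[.5655,-.0327]
arm.line_to(A+[.172],velocity=.12,ori=ori(70.4))
print(arm.read_tool_pos(),arm.read_ft_force(),arm.read_wrist_torque(),arm.read_time())
arm.move_gripper(0.0,effort=100)
print(arm.read_opening(),arm.read_ft_force(),arm.read_wrist_torque(),arm.read_joint_positions(),arm.read_time())
cv2.imwrite('pics/t1.png',cv2.resize(snapshot('top')[130:330,240:440],None,fx=3,fy=3))
E
```

```text
[ 0.56600726 -0.03280377  0.17274974] [-0.11867773 -0.43166486 -0.11008877] [0.01318711 0.03415603 0.02261046] 4.25
0.17295537169807945 [-1.15414009  1.11598282  3.29675593] [ 0.21243435  0.16512966 -0.02920917] [-0.14141461  0.6594626   0.25315756  1.81852253 -0.24323897  0.69354094
  1.47763442] 4.8917
```

View pics/t1.png

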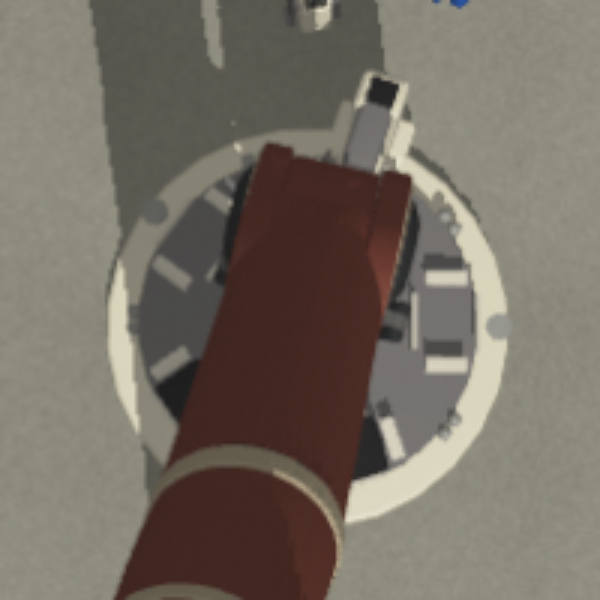

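The knob is gripped with almost no side load. Turning clockwise in steps.

```bash
python3 - <<'E'
from h import *
j0=np.array(arm.read_joint_positions())
def yaw():
    R=Rot.from_quat(arm.read_eef_rot()).as_matrix();return np.degrees(np.arctan2(R[1,1],R[0,1]))
y0=yaw();np.savez('j0.npz',j=j0,y=y0)
for d in (.08,.35,.7,1.0,1.2,1.257):
    j=j0.copy();j[6]-=d;arm.move_j(j)
    print(d,round(yaw()-y0,2),arm.read_tool_pos().round(4) if hasattr(arm.read_tool_pos(),'round') else arm.read_tool_pos(),np.round(arm.read_ft_force(),1),np.round(arm.read_wrist_torque(),2),round(arm.read_opening(),3),arm.read_time())
arm.pause(.3);print(yaw()-y0,np.round(arm.read_wrist_torque(),2))
cv2.imwrite('pics/t2.png',cv2.resize(snapshot('top')[130:330,240:440],None,fx=3,fy=3))
p=arm.read_tool_pos();q=arm.read_eef_rot()
cv2.imwrite('pics/s2.png',snapshot('scene'))
E
```

```text
0.08 -4.69 [ 0.5656 -0.0324  0.1724] [-0.3  2.4  2.2] [ 0.14  0.07 -0.73] 0.17 5.1917
0.35 -19.73 [ 0.5658 -0.0321  0.1724] [-0.2  1.1  1.3] [ 0.24  0.02 -0.01] 0.173 5.5583
0.7 -39.78 [ 0.566  -0.0319  0.1724] [1.  2.9 0.6] [ 0.39 -0.19 -0.03] 0.165 5.9833
1.0 -56.95 [ 0.5662 -0.0318  0.1724] [ 3.1  3.3 -0.3] [ 0.51 -0.41  0.02] 0.173 6.375
1.2 -68.21 [ 0.5664 -0.0318  0.1724] [ 3.   2.7 -0.9] [ 0.53 -0.68  0.54] 0.171 6.6833
1.257 -71.77 [ 0.5664 -0.0318  0.1724] [ 4.4  3.6 -1.9] [ 0.67 -0.64 -0.25] 0.168 6.9333
-71.77523406381756 [ 0.68 -0.7  -0.31]
```

View pics/t2.png

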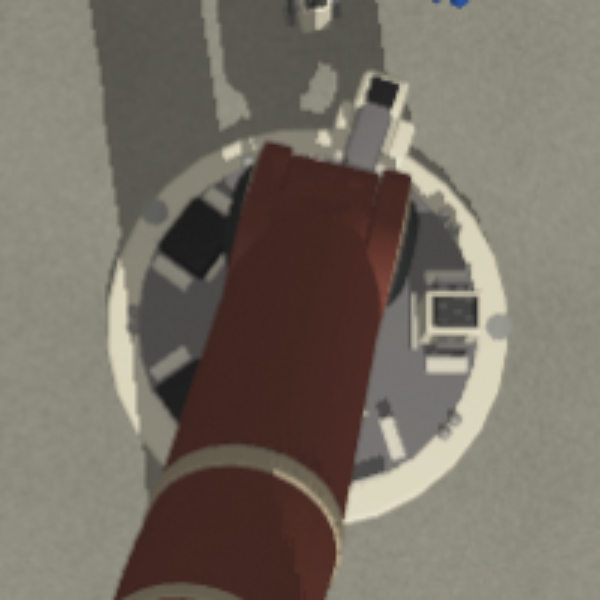

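View pics/s2.png

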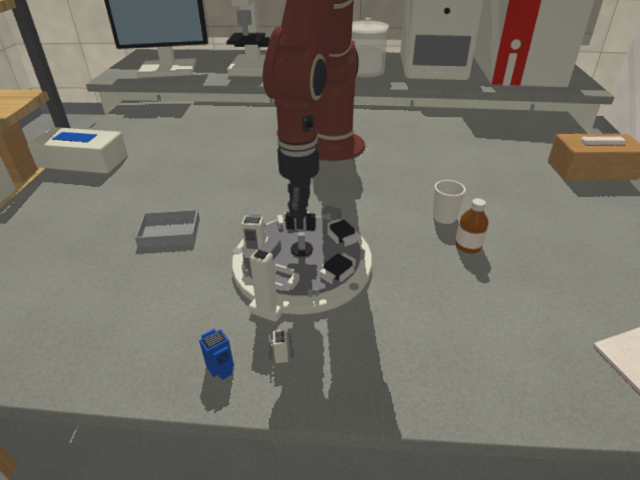

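The top view shows the cassette at (455,312) in this crop, in the right-hand dock and still seated. I'll release the knob, raise the arm and look with the wrist camera.

```bash
python3 - <<'E'
from h import *
arm.move_gripper(1.0)
p=arm.read_tool_pos()
arm.line_to([p[0],p[1],.30],velocity=.15)
a=-91.5;u=np.array([np.cos(np.radians(a)),np.sin(np.radians(a))])
P=np.array([.5655,-.0327])+.05*u
arm.movep([P[0],P[1],.31],ori(-1.5))
p=arm.read_tool_pos();q=arm.read_eef_rot()
cv2.imwrite('pics/w3.png',snapshot('wrist'));np.savez('w3.npz',p=p,q=q)
cv2.imwrite('pics/s3.png',snapshot('scene'))
print(p,arm.read_opening(),arm.read_time())
E
```

```text
[ 0.56355196 -0.0854286   0.30934428] 1.0011320541830127 9.4333
```

View pics/w3.png

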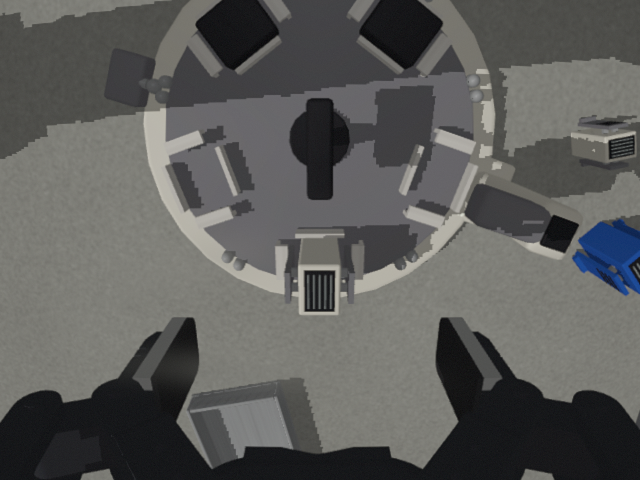

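The wrist view shows the knob bar at (319,98–199) and the cassette's top face around (301–338, 271–315), seated in the dock. Measuring both.

```bash
python3 - <<'E'
from h import *
d=np.load('w3.npz');c=cam('wrist',d['p'],d['q']);a=cv2.imread('pics/w3.png')
g=a.max(2)
for v in (160,175,190): w=np.where(g[v,295:345]<40)[0]+295;print(v,w.min(),w.max())
col=np.where(g[80:215,319]<40)[0]+80;print('rows',col.min(),col.max())
B=cast(c,[(319.5,199),(319.5,160)],.13);dd=B[0]-B[1];h=np.degrees(np.arctan2(dd[1],dd[0]));print('bar',B.round(4),h, 'axis',B[0][:2]-.03*dd[:2]/np.hypot(*dd[:2]))
gm=cv2.cvtColor(a,cv2.COLOR_BGR2GRAY)
for v in (280,290,300,308): print(v,gm[v,292:346:2])
T=cast(c,[(300,315),(340,315),(303,269),(337,269)],.108);print(T.round(4),T.mean(0),T[1]-T[0])
cv2.imwrite('pics/w3c.png',cv2.resize(a[220:330,250:390],None,fx=5,fy=5,interpolation=cv2.INTER_CUBIC))
E
```

```text
160 300 339
175 308 332
190 308 332
rows 99 199
bar [[ 0.5662 -0.062   0.13  ]
 [ 0.5669 -0.0384  0.13  ]] -91.63390218270295 axis [ 0.56706697 -0.03202337]
280 [ 63 168 162 167 184 180  81  40  94  26  50  84  25  66  78  20  83  64
  19  99  50  61 180 167 111 131 145]
290 [ 80  84  82 140 185 179 106  29  87  27  51  83  24  66  79  23  82  63
  21 100  50  59 179 163  99  80  80]
300 [121 122 121 150 186 179 107  31  95  29  38  83  23  66  78  20  81  52
  24 102  37  78 179 158 115 121 126]
308 [125 126 123 142 188 180 109  31  91  31  39  81  22  64  74  19  93  50
  25  98  36 104 178 153 120 123 121]
[[ 0.5496 -0.1523  0.108 ]
 [ 0.5786 -0.1532  0.108 ]
 [ 0.5532 -0.1164  0.108 ]
 [ 0.5769 -0.1171  0.108 ]] [ 0.56459199 -0.13475272  0.108     ] [ 0.02903502 -0.00085523  0.        ]
```

View pics/w3c.png

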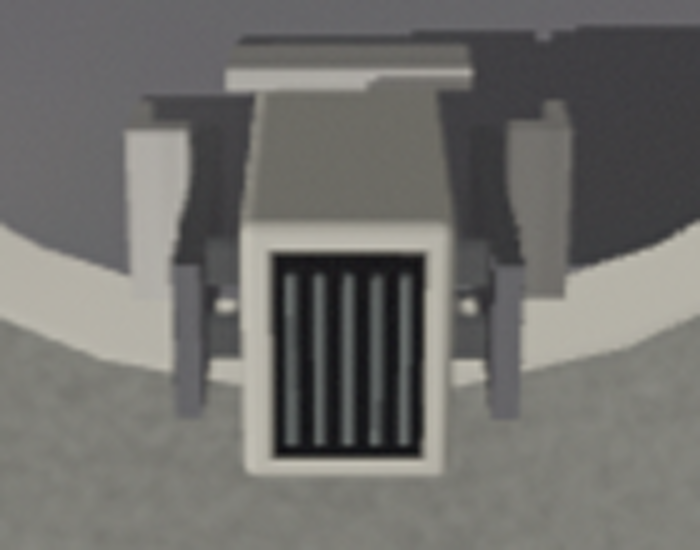

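The carousel turned -72.0° by the bar heading and the cassette stands at ≈(0.5638,-0.1326). Going down to pinch it.

```bash
python3 - <<'E'
from h import *
arm.movep([.5638,-.1326,.25],ori(-1.6))
arm.line_to([.5638,-.1326,.137],velocity=.1)
print(arm.read_tool_pos(),np.round(arm.read_ft_force(),2),arm.read_time())
p=arm.read_tool_pos();q=arm.read_eef_rot()
cv2.imwrite('pics/w4.png',snapshot('wrist'))
arm.move_gripper(0.0,effort=50)
arm.pause(.2)
print(arm.read_opening(),arm.read_opening()*85,np.round(arm.read_ft_force(),2),np.round(arm.read_wrist_torque(),2),arm.read_tool_pos(),arm.read_time())
cv2.imwrite('pics/w5.png',snapshot('wrist'))
E
python3 -c "
import cv2,numpy as np
cv2.imwrite('pics/w45.png',np.hstack([cv2.resize(cv2.imread('pics/w%d.png'%i),(400,300)) for i in (4,5)]))"
```

```text
[ 0.56424936 -0.13276048  0.13768106] [-0.27  0.22 -1.26] 11.125
0.3950286475026445 33.57743503772478 [-2.74  0.55 11.27] [0.22 0.53 0.09] [ 0.56432511 -0.13274833  0.13903533] 11.9167
```

View pics/w45.png

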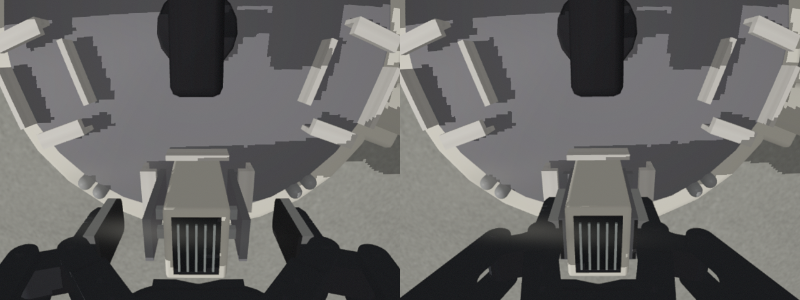

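The pads are closed on both catch plates. An opening of 0.395 fits 38 mm, given that 16 mm read 0.17. I'll lift a little at first and watch the force.

```bash
python3 - <<'E'
from h import *
p=arm.read_tool_pos()
for dz in (.006,.015,.03):
    arm.line_to([p[0],p[1],p[2]+dz],velocity=.04)
    print(dz,np.round(arm.read_ft_force(),2),arm.read_opening(),arm.read_tool_pos())
cv2.imwrite('pics/w6.png',snapshot('wrist'));cv2.imwrite('pics/s6.png',cv2.resize(snapshot('scene')[120:320,170:430],None,fx=3,fy=3))
E
```

```text
0.006 [ 0.41 -0.19 -1.44] 0.39411167057815627 [ 0.56419212 -0.13267346  0.14481022]
0.015 [-0.    0.43 -1.75] 0.389149549900354 [ 0.56448737 -0.13281262  0.15429124]
0.03 [-0.69 -0.18 -2.49] 0.3945367237148298 [ 0.56436439 -0.13273299  0.16927873]
```

View pics/s6.png

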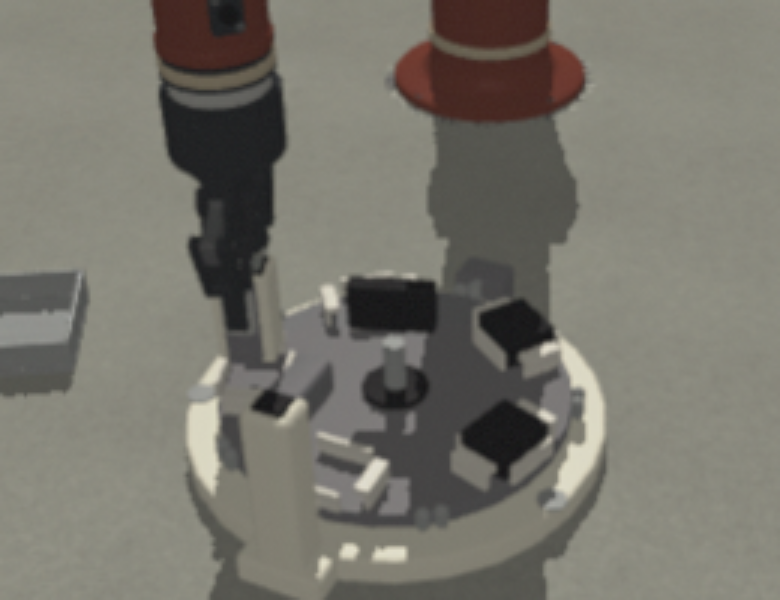

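View pics/w6.png

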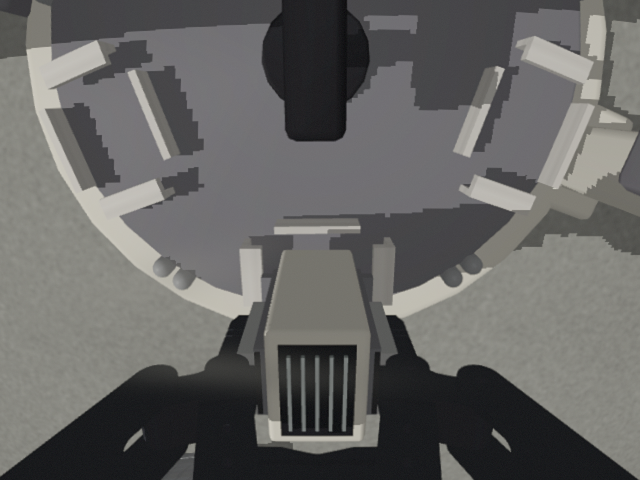

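The cassette came free with about 2 N of load and the carousel is unmoved. Continuing straight up.

```bash
python3 - <<'E'
from h import *
p=arm.read_tool_pos()
arm.line_to([p[0],p[1],.255],velocity=.07)
arm.pause(.8)
p=arm.read_tool_pos();q=arm.read_eef_rot();np.savez('w7.npz',p=p,q=q)
a=snapshot('wrist');cv2.imwrite('pics/w7.png',a);s=snapshot('scene');cv2.imwrite('pics/s7.png',s);cv2.imwrite('pics/top7.png',snapshot('top'))
b=cv2.resize(s[120:320,130:390],(400,308));cv2.imwrite('pics/c7.png',np.hstack([cv2.resize(a,(400,308)),b]))
print(p,np.round(arm.read_ft_force(),2),arm.read_opening(),np.abs(arm.read_dq()).max(),arm.read_time())
E
python3 - <<'E'
import cv2,numpy as np
a=cv2.imread('pics/top0.png');b=cv2.imread('pics/top7.png')
cv2.imwrite('pics/cmp.png',np.hstack([cv2.resize(x,(400,300)) for x in(a,b)]))
E
```

```text
[ 0.56415796 -0.13269272  0.25503322] [-0.35 -0.65 -2.56] 0.39337946942017366 0.0014467486952926948 15.6417
```

View pics/c7.png

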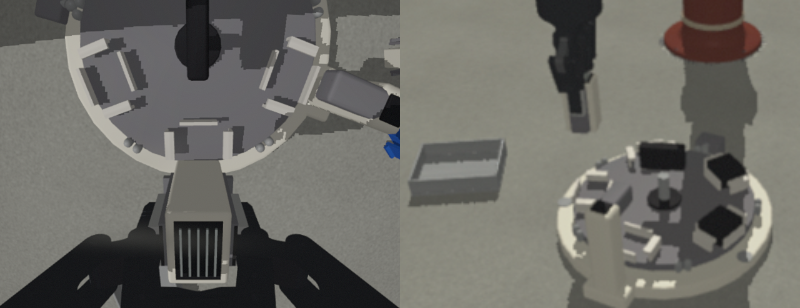

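View pics/cmp.png

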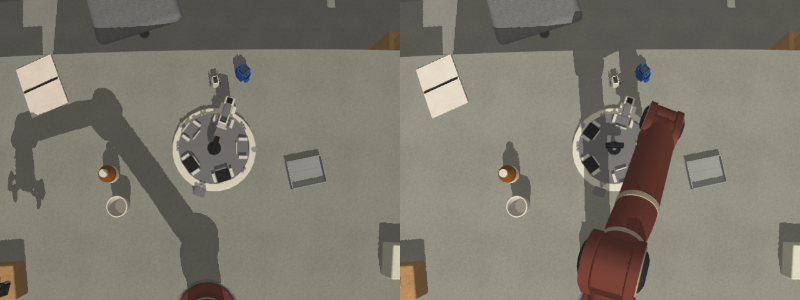

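```bash
python3 - <<'E'
from h import *
d=np.load('w7.npz');c=cam('wrist',d['p'],d['q']);g=cv2.imread('pics/w7.png').max(2)
for v in range(20,130,15):
    w=np.where(g[v,260:380]<45)[0]+260
    print(v,(w.min(),w.max()) if len(w) else None)
print('predicted bar corners at -91.6', proj(c,[[.566-.028*r,-.0325-.9996*r,.13] for r in (-.03,0,.03)]))
a=cv2.imread('pics/scene0.png').astype(int);b=cv2.imread('pics/s7.png').astype(int)
D=abs(a-b).max(2)
for n,(x0,x1,y0,y1) in dict(tray=(135,202,208,250),bottle=(455,490,198,252),beaker=(430,467,180,222)).items(): print(n,(D[y0:y1,x0:x1]>40).mean().round(3))
E
```

```text
20 (np.int64(298), np.int64(333))
35 (np.int64(298), np.int64(333))
50 (np.int64(285), np.int64(347))
65 (np.int64(281), np.int64(352))
80 (np.int64(281), np.int64(352))
95 (np.int64(289), np.int64(344))
110 (np.int64(300), np.int64(333))
125 (np.int64(306), np.int64(307))
predicted bar corners at -91.6 [[313.40204306 -18.39400013]
 [313.43226484  55.06439472]
 [313.48422819 124.85698308]]
tray 0.0
bottle 0.006
beaker 0.0
```

The cassette hangs upright about 11 cm above its dock and the carousel bar is still at -72°. The tray and beaker show no change in the scene picture, and the bottle 0.6 % of its pixels (shading). The arm is still, so I'm handing the job in.

```bash
python3 - <<'E'
from h import *
print(arm.read_opening(),np.round(arm.read_ft_force(),2),arm.read_time())
print(ticket.finish_job())
E
```

```text
0.39337946942017366 [-0.35 -0.65 -2.56] 15.6417
the job is handed in; nothing more can be done
None
```

I turned the carousel one position clockwise with the knob, towards the tray. Then I pinched both catches of the large white cassette at 50 N, lifted it straight up about 11 cm and handed the job in still holding it, at 15.6 s.

**Last checks:**
- **Carousel:** The bar heading went from -19.6° to -91.6°, which is 72°. After the lift I only checked the bar roughly: it lay about 3 px beside its predicted line, parallel to it.
- **Grip:** The opening stayed at 0.393 during the lift. That fits both catches at their stops (38 mm), but I inferred it from the opening rather than seeing the catches directly.
- **Load and stillness:** The tool carried about 2.6 N and the arm was at rest.
- **Other things:** The tray and beaker showed no change in the scene picture. The bottle differed in 0.6 % of its pixels, which I put down to shading.

No check failed.

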